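Load the budgie's seed dispenser and hold its drive key home

TASK

Load the budgie's white seed dispenser: stand one cork-brown seed plug fully down in pocket one and let go of it, then do the same with the other plug in pocket two (the pockets carry one, two or three raised pips; pocket one is the one next to the round hub). Only after that, take the winged drive key by its tab out of its cup, turn it until its four wings mesh with the cross slot in the hub, slide it down against the spring until its flange sits flush on the hub, and finish while still holding the key pressed fully home. Leave the other things on the table where they are.

Things in the scene. Friction and masses are not known exactly. Their poses are not given: they have to be found in the camera images.
- dispenser: Fixed white block, 84 (x) by 252 (y) by 45 mm high. Origin: under its middle, on the table; z up. Grey round hub (66 mm across, top 55 mm up) at y = -85 mm. Three open round pockets in a row, 35 mm wide, 25 mm deep, at y = -10 (one), 45 (two), 100 mm (three). Raised dark pips (1, 2, 3; 7 mm across) beside each pocket on its -x side, nearer the robot.
- pocket1 (a point): Centre of the floor of pocket one (one pip, next to the hub), 20 mm above the table; the pocket's mouth is 25 mm above this point. Axes as the dispenser's.
- pocket2 (a point): Centre of the floor of pocket two (two pips, the middle pocket), 20 mm above the table; its mouth is 25 mm above this point. Axes as the dispenser's.
- hub_mouth (a point): Centre of the cross slot, level with the hub's flat top, 55 mm above the table. x and y run along the slot's two arms (each 36 mm end to end, 13 mm wide; the key fits four ways, a quarter turn apart), z up. The hub turns only stiffly (0.15 N m) and stands at any angle to the dispenser. A black sprung plunger lies in the slot 12 mm below the mouth.
- plunger (a joint): How far the sprung plunger in the hub is pushed down, m: 0 at rest, about 0.018 with the key's flange flush, 0.022 at its stop. The spring pushes back with about 3 N at first and 8 to 9 N with the key home; let go, it lifts the key again.
- key: Loose grey drive key, 71 mm tall, 60 g, upright in the cup, any yaw. Origin: centre of its underside, z up. Stem: four-winged cross 30 mm tall, wings 8 mm thick, 30 mm tip to tip, along x and y. Then a flange 52 mm across, 5 mm thick (30 to 35 mm above origin), then a flat grip tab 34 mm long (x), 12 mm thick (y), 36 mm tall (35 to 71 mm above origin).
- key_flange (a point): Centre of the underside of the key's flange, 30 mm above the key's origin; axes as the key's.
- key_cup: Fixed small round white cup that the key stands in: 44 mm across, 24 mm tall, wall 3 mm, floor 4 mm thick. Origin under its centre, on the table.
- plug_a: Loose cork-brown seed plug, an upright cylinder 28 mm across and 42 mm tall, about 40 g; the two plugs are alike and either may go first. Origin: centre of its underside, z along its length.
- plug_a_center (a point): Centre of plug_a, 21 mm above its underside.
- plug_b: Loose seed plug like plug_a, 28 mm across, 42 mm tall. Origin: centre of its underside.
- plug_b_center (a point): Centre of plug_b, 21 mm above its underside.
- saucer: Loose pink ceramic saucer, 120 mm across, 18 mm high; leave alone. Origin under its centre.
- perch: Loose short natural branch perch lying flat, about 116 mm long along its x, 16 mm thick, with a small side twig; leave alone. Origin under its middle.
- cuttlebone: Loose off-white cuttlebone slab, 85 (x) by 30 by 10 mm, lying flat; leave alone. Origin under its centre.
- drinker: Loose white open drinking cup, 60 mm across, 50 mm tall; leave alone. Origin under its centre.
Mind the look-alikes: they are no part of the job. What is shaped like the plug_a but blue is not meant.

How it is judged:
By the outcome, as a careful person would: the job done as asked, in the order asked, and still so for the second after the job is handed in, while the arm keeps its last pose, push and grip.
It also fails if it takes over 72 s, if anything falls off the work surface, if the arm or the gripper's body presses on something with over 40 N, if the wrist force passes 120 N, or if a joint passes its speed limit or range.

ROBOT

A 7-joint arm with a two-finger parallel gripper is mounted at the origin on the work surface. World frame = base frame: x ahead of the robot, y to its left, z up, the work surface at z = 0. Lengths are in m, angles in rad, forces in N, time in s.
With the tool pointing down it reaches from about 0.35 to 0.9 m from the base axis. Payload 7.2 kg.
Tool frame: the origin (TCP) lies at the very end of the fingers, on their centre line; the grasp point (between the pads) lies 19 mm behind it (ctrl.hold_point_z is the distance from the TCP to the grasp point, in m); z points along the fingers, y is the direction in which the jaws open and shut (so a half turn about z gives the same grasp; the last joint's range is limited). The gripper opens to 88 mm and grips with 3 to 60 N. Pads are 20 mm wide; open, the fingers measure 115 mm over their backs; the gripper's body (75 mm by 178 mm) begins 61 mm behind the grasp point.
Start: joints at [1.214, 0.411, -0.013, 1.596, 0.006, 1.134, -0.082], TCP at [0.178, -0.599, 0.187] pointing down, gripper open.
Joint ranges: [-2.95, 2.95], [-0.29, 1.99], [-1.47, 1.44], [0.14, 2.54], [-1.03, 4.17], [0.13, 1.85], [-2.86, 2.86]. Speed limits (rad/s): [2.39, 2.39, 3.01, 3.01, 3.14, 3.14, 3.14].

INTERFACE

Orientations are given as a 3x3 rotation matrix whose columns are the frame's x, y, z axes.
In Python, from workcell import ctrl, imaging, sign_off gives the robot as it stands.
- The arm moves only by the tool drive_tool, never from a script. Its argument "plan" is one flat list of numbers, 7 for each row, row after row: the turn, a rotation vector about the world's x, y, z in degrees, then the shift along the world's x, y, z in mm, then the closure, from -1 (fully open) to 1 (shut), so that 0 is half open. A call has 1 to 20 rows; each row is the pose to reach, as a shift and turn from the pose commanded when the call began; what a row does not reach only later rows make up. A row lasts 1/8 s, in which the tool goes at most 62.5 mm and 10.7 degrees, less where a joint would pass 70% of its speed; a pose out of reach is approached as far as the arm can. A call with a gripper value outside its range is refused whole. The fingers move at their own pace and stop on an object; "force" is the grip in N (left out, the last holds). Time passes only in rows, so rows that repeat a pose let the fingers close. It gives the time, the measured TCP pose, the force and the opening at its end, in the units of the state.
- ctrl.read_state(): the state, without advancing time (a new reading comes with each control period).
- imaging.snapshot(name): name is "scene" or "top"; returns a dict with "img" (480x640x3 uint8, blue, green, red), "fx", "fy", "cx", "cy" (pixels), "camera_from_world" (4x4, takes a point from world to camera coordinates). Camera axes: x right, y down, z forward; pixel columns grow to the right and rows downward; lengths in m; the calibration is good to about 2 mm. A picture is of the moment at which its call begins. There is no depth.
- sign_off(): hands the job in, once; it reports no verdict.
The state is a dict: "t": time; "joints": joint angles; "qvel": joint speeds; "tau": joint torques, N m; "ee_pos": TCP position; "ee_rot": TCP orientation; "force": force on the tool from outside, world axes, zero at the start; "wrist_torque": the same for the moment, N m; "finger_gap": opening from 0.0 (shut) to 1.0 (fully open).
Only numpy, scipy, OpenCV 4.12 (cv2) and the standard library are available. Lean on these libraries where they do the work, as an engineer would, in place of code of your own. Each camera call takes 0.05 s, during which the arm holds its last target. There are 200 camera calls.

## Working session

There is one attempt and no reset: what is moved stays moved. The work goes in short steps, Python scripts to look and compute and a tool call to move; the robot and the scene stay as the last step left them, time stands still between calls to the robot, and variables do not carry over. Pictures are saved under pics/ and viewed, about 8 in all and at most 12, crops included, and the job is handed in when it is done.

Besides the shell and the picture viewer there is one more tool, called after ">>>" as a command line: name --argument value ..., lists and objects as JSON in quotes. drive_tool: Moves the arm, as the interface text tells. Its arguments: {"type":"object","properties":{"plan":{"type":"array","items":{"type":"number"}},"force":{"type":"number"}},"required":["plan"]}

```bash
mkdir -p pics; ls; cat > h.py <<'E'
import numpy as np, cv2
from workcell import ctrl, imaging, sign_off
def snap(name,fn=None):
    s=imaging.snapshot(name)
    if fn: cv2.imwrite('pics/'+fn,s['img'])
    return s
def ray(s,u,v,z):
    T=np.array(s['camera_from_world']);R=T[:3,:3];c=-R.T@T[:3,3]
    d=R.T@np.array([(u-s['cx'])/s['fx'],(v-s['cy'])/s['fy'],1])
    return c+d*(z-c[2])/d[2]
def proj(s,p):
    T=np.array(s['camera_from_world']);q=T[:3,:3]@np.array(p)+T[:3,3]
    return np.array([s['fx']*q[0]/q[2]+s['cx'],s['fy']*q[1]/q[2]+s['cy']])
E
python3 - <<'E'
from h import *
for n in('top','scene'):
    s=snap(n,n+'0.png');T=np.array(s['camera_from_world']);print(n,s['fx'],s['cx'],s['cy'],(-T[:3,:3].T@T[:3,3]).round(3),T[:3,:3].round(2).tolist())
st=ctrl.read_state();print(st, ctrl.hold_point_z)
E
```

```text
pics
top 447.2124272726864 323.57578977688524 242.1279824285924 [0.447 0.01  1.106] [[0.01, -1.0, -0.01], [-1.0, -0.01, -0.07], [0.07, 0.02, -1.0]]
scene 605.9100465058742 313.3571752510079 244.61892980006147 [ 0.911 -0.632  0.961] [[0.85, 0.53, 0.01], [0.41, -0.64, -0.65], [-0.34, 0.56, -0.76]]
{'t': 0.1, 'joints': array([ 1.21375488,  0.41181114, -0.01270178,  1.59695706,  0.00561633,
        1.13430145, -0.08222427]), 'qvel': array([-0.00079836, -0.00232183,  0.00014849, -0.00205844,  0.00100744,
        0.00044271,  0.00051022]), 'tau': array([ 3.19595791e-03, -5.89096749e+01,  6.44163061e-01, -2.91710365e+01,
       -5.37967344e-02,  1.44672923e-02,  2.43595275e-05]), 'ee_pos': array([ 0.17782957, -0.59863843,  0.18660008]), 'ee_rot': array([[ 9.58575215e-01,  2.84839044e-01, -5.24773460e-04],
       [ 2.84839502e-01, -9.58574283e-01,  1.34243713e-03],
       [-1.20655835e-04, -1.43630317e-03, -9.99998961e-01]]), 'force': array([-0.10060601, -0.10224829, -0.24858734]), 'wrist_torque': array([0.02098985, 0.0019468 , 0.01999196]), 'finger_gap': 1.0025048318471583} 0.0187
```

View pics/top0.png

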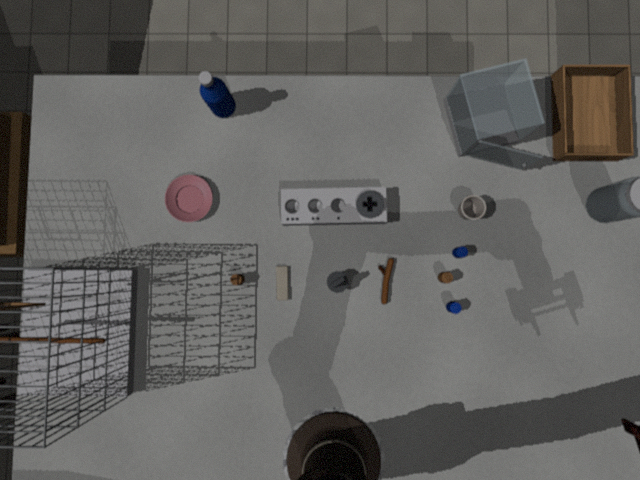

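View pics/scene0.png

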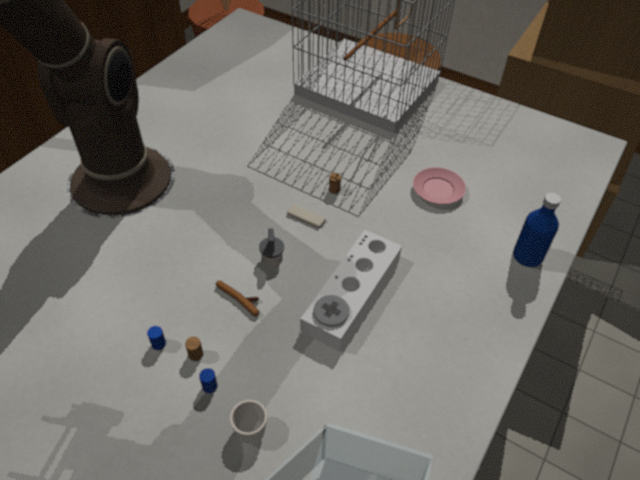

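The top picture shows the dispenser at (333,206), with the hub at (371,203) and pocket one at (338,205). The key is at (340,281) and the brown plugs are at (447,277) and (237,280), the second in the cage's shadow. The blue look-alikes are at (460,252) and (454,307). I'll take close crops next.

```bash
python3 - <<'E'
from h import *
def crop(n,x0,x1,y0,y1,k):
    i=cv2.imread(f'pics/{n}0.png')[y0:y1,x0:x1]
    i=np.clip(255*(i/255.)**0.6,0,255).astype(np.uint8)
    return cv2.resize(i,None,fx=k,fy=k,interpolation=cv2.INTER_CUBIC)
a=crop('top',270,400,175,305,4.5)   # 585x585
b=np.vstack([crop('top',222,252,265,295,6),crop('top',432,462,262,292,6),np.zeros((225,180,3),np.uint8)])
cv2.imwrite('pics/cropt.png',np.hstack([a,b]))
cv2.imwrite('pics/crops.png',crop('scene',240,410,180,345,3.6))
i=cv2.imread('pics/top0.png');h=cv2.cvtColor(i,cv2.COLOR_BGR2HSV)
for n,rois in(('top',[(222,252,265,295),(432,462,262,292)]),('scene',[(322,348,165,200),(180,210,330,365)])):
    i=cv2.imread(f'pics/{n}0.png');h=cv2.cvtColor(i,cv2.COLOR_BGR2HSV)
    for x0,x1,y0,y1 in rois:
        m=((h[...,0]<18)&(h[...,1]>90))[y0:y1,x0:x1];v,u=np.nonzero(m)
        print(n,m.sum(),u.mean()+x0,v.mean()+y0,u.min()+x0,u.max()+x0,v.min()+y0,v.max()+y0)
E
```

```text
top 99 236.46464646464648 279.26262626262627 231 243 275 284
top 124 445.38709677419354 276.93548387096774 438 452 272 282
scene 169 334.36686390532543 182.2189349112426 330 340 173 192
scene 256 193.5234375 347.4375 186 201 337 359
```

View pics/cropt.png

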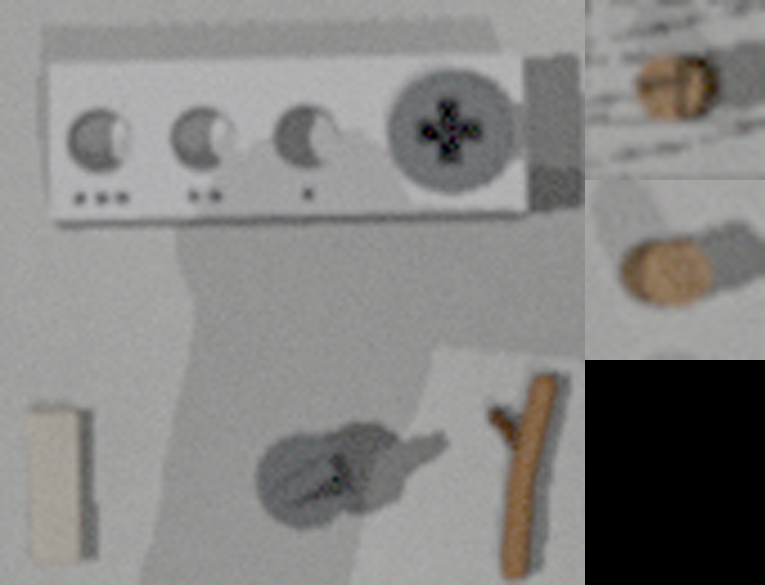

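View pics/crops.png

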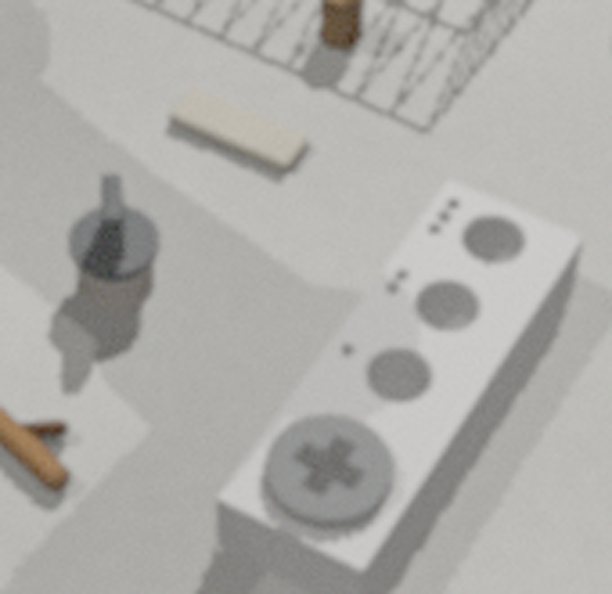

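The top crop shows pocket mouths at about (305,137), (203,138) and (100,140), with 1, 2 and 3 pips. The cross slot is at (450,131) and the key flange at (303,481), its tab running lower-left to upper-right. The scene crop shows the tab almost edge-on at (112,195).

```bash
cat > m.py <<'E'
from h import *
from scipy.optimize import least_squares
t=snap('top','top1.png');s=snap('scene','scene1.png')
def tri(ut,us,z=None):
    f=lambda p:np.r_[proj(t,p)-ut,proj(s,p)-us]
    r=least_squares(f,[.4,0,.03]);return (r.x*1e3).round(1),r.fun.round(1),
C=lambda x,y:np.array([270+(x+.5)/4.5-.5,175+(y+.5)/4.5-.5])
D=lambda x,y:np.array([240+(x+.5)/3.6-.5,180+(y+.5)/3.6-.5])
if __name__=='__main__':
    print('plugB',tri([236.5,279.3],[334.4,182.2]),(ray(t,236.5,279.3,.021)*1e3).round(1),(ray(s,334.4,182.2,.021)*1e3).round(1))
    print('plugA',tri([445.4,276.9],[193.5,347.4]),(ray(t,445.4,276.9,.021)*1e3).round(1),(ray(s,193.5,347.4,.021)*1e3).round(1))
    for n,a,b,z in [('p1',(304,137),(399,374),.045),('p2',(202,138),(448,304),.045),('p3',(100,140),(494,239),.045),('hub',(450,131),(329,466),.055),('flange',(303,481),(114,244),.039)]:
        print(n,tri(C(*a),D(*b)),(ray(t,*C(*a),z)*1e3).round(1),(ray(s,*D(*b),z)*1e3).round(1))
    # slot angle: dark pixels in hub back-projected to z=.055, 4-fold fit
    for nm,S,c,thr in(('t',t,C(450,131),None),('s',s,D(329,466),None)):
        g=cv2.cvtColor(S['img'],cv2.COLOR_BGR2GRAY).astype(float)
        k=12;u0,v0=c.round().astype(int)
        P=[];W=[]
        ctr=ray(S,*c,.055)
        for v in range(v0-k,v0+k+1):
            for u in range(u0-k,u0+k+1):
                p=ray(S,u,v,.055)-ctr
                if np.hypot(*p[:2])<.022:P.append(p[:2]);W.append(g[v,u])
        P=np.array(P);W=np.array(W);W=np.clip(np.percentile(W,75)-W,0,None)
        m=(P*W[:,None]).sum(0)/W.sum();P=P-m
        r=np.hypot(*P.T);a=np.arctan2(P[:,1],P[:,0])
        print('slot',nm,'offset mm',(m*1e3).round(1),'angle mod90',np.degrees(np.angle((W*r**2*(np.exp(4j*a))).sum())/4))
E
python3 m.py
```

```text
plugB (array([427.9, 237.6,  20.9]), array([-0.2, -0.4, -0.4,  0. ])) [427. 237.  21.] [428.6 238.1  21. ]
plugA (array([ 438.7, -265.5,   25.3]), array([-0.4, -0.5, -0.5, -0. ])) [ 437.4 -267.6   21. ] [ 437.3 -263.4   21. ]
p1 (array([608. ,  -4.6,  43.1]), array([-0.3, -0.5, -0.5,  0. ])) [606.5  -5.3  45. ] [609.3  -5.2  45. ]
p2 (array([606.9,  49.7,  44.4]), array([-0.4, -0.5, -0.5,  0.1])) [605.6  48.8  45. ] [607.9  50.   45. ]
p3 (array([605.6, 104.1,  44.1]), array([-0.4, -0.6, -0.6,  0.1])) [604.1 103.1  45. ] [606.8 104.2  45. ]
hub (array([610.5, -80.9,  53.5]), array([-0.5, -0.7, -0.6,  0. ])) [608.7 -81.9  55. ] [611.9 -81.1  55. ]
flange (array([425.4,  -5.4,  33.4]), array([-0.4, -0.5, -0.5,  0. ])) [424.3  -6.2  39. ] [429.2  -8.6  39. ]
slot t offset mm [0.1 0.7] angle mod90 1.7314775472446282
slot s offset mm [-0.5 -0.1] angle mod90 1.4263573840498363
```

The two views agree to about 2 mm, and heights and spacings match the given sizes. Pockets and hub are consistent, with the dispenser yaw at about 1.3° and the slot at about 1.6°. I'll go above plug A with the jaws along world x, descend and grasp.

>>> drive_tool --plan '[0,0,73.4,261,333,-60,-0.2,0,0,73.4,261,333,-60,-0.2,0,0,73.4,261,333,-60,-0.2,0,0,73.4,261,333,-60,-0.2,0,0,73.4,261,333,-60,-0.2,0,0,73.4,261,333,-60,-0.2,0,0,73.4,261,333,-60,-0.2,0,0,73.4,261,333,-60,-0.2,0,0,73.4,261,333,-60,-0.2,0,0,73.4,261,333,-60,-0.2]' --force 15

```text
t: 1.45
ee_pos: [0.4381, -0.2676, 0.1274]
ee_rot: [[0.004, 1.0, -0.0], [1.0, -0.004, -0.001], [-0.001, -0.0, -1.0]]
force: [-0.7, 0.0, 0.2]
finger_gap: 0.603
```

>>> drive_tool --plan '[0,0,0,0.5,1.5,-50,-0.2,0,0,0,0.5,1.5,-80,-0.2,0,0,0,0.5,1.5,-103,-0.2,0,0,0,0.5,1.5,-103,-0.2,0,0,0,0.5,1.5,-103,-0.2,0,0,0,0.5,1.5,-103,0.7,0,0,0,0.5,1.5,-103,0.7,0,0,0,0.5,1.5,-103,0.7,0,0,0,0.5,1.5,-103,0.7,0,0,0,0.5,1.5,-103,0.7,0,0,0,0.5,1.5,-95,0.7,0,0,0,0.5,1.5,-60,0.7,0,0,0,0.5,1.5,0,0.7,0,0,0,0.5,1.5,0,0.7]'

```text
t: 3.2
ee_pos: [0.4424, -0.2659, 0.1321]
ee_rot: [[0.001, 1.0, 0.007], [1.0, -0.001, -0.004], [-0.004, 0.007, -1.0]]
force: [1.0, -0.4, -0.9]
finger_gap: 0.15
```

```bash
python3 - <<'E'
from h import *
st=ctrl.read_state();print(st['t'],st['ee_pos'],st['finger_gap'],st['force'])
t=snap('top');s=snap('scene')
p=st['ee_pos'];out=[]
for S in(t,s):
    u,v=proj(S,p).round().astype(int);c=S['img'][max(v-40,0):v+40,u-40:u+40];out.append(cv2.resize(c,(400,400),interpolation=cv2.INTER_CUBIC));print(u,v)
cv2.imwrite('pics/hold1.png',np.hstack(out))
E
```

```text
3.2 [ 0.44240777 -0.26591147  0.13205946] 0.15026669528697106 [ 1.01083438 -0.40408406 -0.85694626]
458 275
186 314
```

View pics/hold1.png

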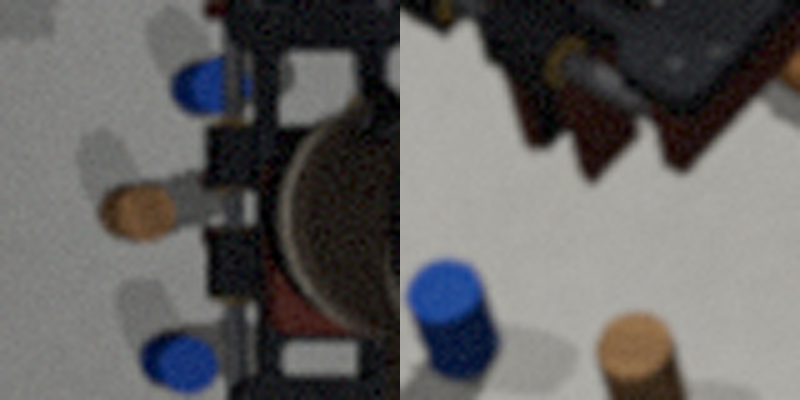

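The plug was left on the table at about (446,277), still upright, so the fingers closed only after the lift (the gap is now below plug width). I'll re-measure it and retry with a longer close.

```bash
python3 - <<'E'
from m import *
def cen(S,x0,x1,y0,y1):
    h=cv2.cvtColor(S['img'],cv2.COLOR_BGR2HSV);m=((h[...,0]<18)&(h[...,1]>90))[y0:y1,x0:x1].astype(np.uint8)
    n,l,stt,c=cv2.connectedComponentsWithStats(m);k=1+np.argmax(stt[1:,4]);print(stt[k]);return c[k]+[x0,y0]
a=cen(t,432,462,262,292);b=cen(s,180,215,330,370);print(a,b,tri(a,b))
st=ctrl.read_state();print(st['t'],st['ee_pos'],st['finger_gap'])
E
```

```text
[  6  10  15  11 122]
[  6   7  16  23 270]
[445.45081967 277.02459016] [193.6        347.92962963] (array([ 438.7, -265.8,   23.9]), array([-0.5, -0.6, -0.6, -0. ]))
3.4 [ 0.43866351 -0.26437407  0.12644515] 0.1452656278808283
```

>>> drive_tool --plan '[0,0,0,0,0,0,-0.2,0,0,0,0,0,0,-0.2,0,0,0,0,0,0,-0.2,0,0,0,0,0,0,-0.2]'

```text
t: 3.9
ee_pos: [0.4395, -0.2646, 0.1272]
ee_rot: [[0.001, 1.0, -0.0], [1.0, -0.001, 0.0], [0.0, -0.0, -1.0]]
force: [0.2, -0.0, -0.3]
finger_gap: 0.566
```

>>> drive_tool --plan '[0,0,0,-1,-1,-50,-0.2,0,0,0,-1,-1,-80,-0.2,0,0,0,-1,-1,-107,-0.2,0,0,0,-1,-1,-107,-0.2,0,0,0,-1,-1,-107,-0.2,0,0,0,-1,-1,-107,0.7,0,0,0,-1,-1,-107,0.7,0,0,0,-1,-1,-107,0.7,0,0,0,-1,-1,-107,0.7,0,0,0,-1,-1,-107,0.7]' --force 30

```text
t: 5.15
ee_pos: [0.4385, -0.2656, 0.0204]
ee_rot: [[0.001, 1.0, 0.0], [1.0, -0.001, -0.0], [-0.0, 0.0, -1.0]]
force: [-0.3, -0.3, 0.0]
finger_gap: 0.151
```

```bash
python3 - <<'E'
from h import *
st=ctrl.read_state()
t=snap('top');s=snap('scene')
out=[]
for S in(t,s):
    u,v=proj(S,st['ee_pos']).round().astype(int);print(u,v);c=S['img'][v-40:v+40,u-40:u+40];out.append(cv2.resize(c,(400,400),interpolation=cv2.INTER_CUBIC))
o=np.hstack(out);o=(255*(o/255.)**.6).astype(np.uint8);cv2.imwrite('pics/hold2.png',o)
E
```

```text
445 276
193 349
```

View pics/hold2.png

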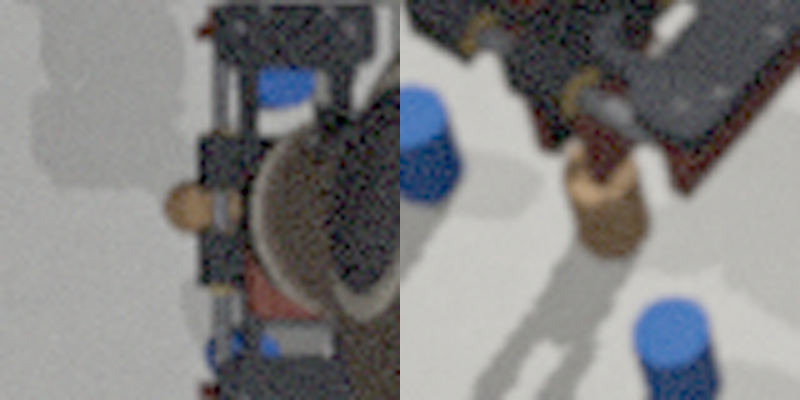

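```bash
python3 - <<'E'
from h import *
st=ctrl.read_state();print(st['ee_pos'],st['finger_gap'],st['force'],st['joints'].round(3))
p=st['ee_pos'];out=[]
for n,dx,dy in(('top',12,0),('scene',0,-12)):
    S=snap(n);u,v=proj(S,p).round().astype(int);u0,v0=u+dx-33,v+dy-43
    c=S['img'][v0:v0+86,u0:u0+66];c=cv2.resize((255*(c/255.)**.5).astype(np.uint8),None,fx=6,fy=6,interpolation=cv2.INTER_CUBIC)
    for dz in(0,.02,.04,.08):
        for w in(-.0067,.0067):
            q=((proj(S,p+[w,0,dz])-[u0,v0]+.5)*6).astype(int);cv2.circle(c,tuple(q.tolist()),3,(0,255,0) if dz==0 else (0,255,255),-1)
    out.append(c)
cv2.imwrite('pics/hold3.png',np.hstack(out))
E
```

```text
[ 0.43846434 -0.26560905  0.02031863] 0.15097782916814 [-0.04801851 -0.68157928 -1.14201757] [ 0.762  0.471 -0.393  2.004  0.268  0.716  0.203]
```

View pics/hold3.png

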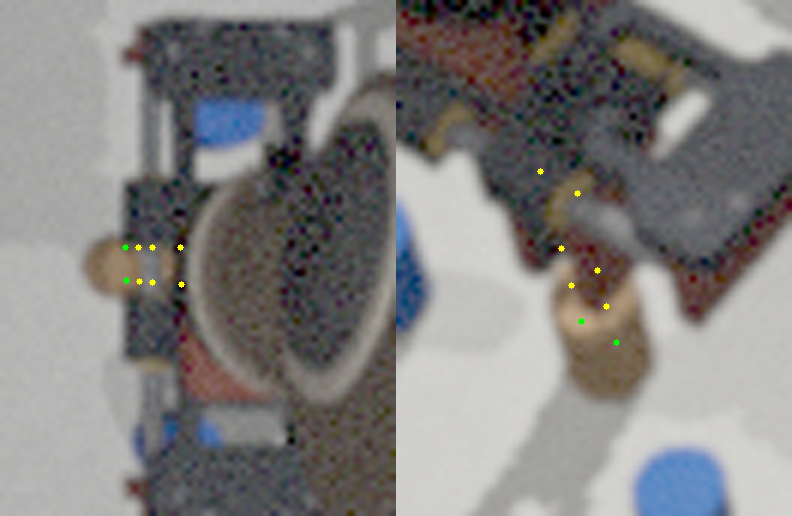

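The fingertips appear about 30 mm higher in both pictures than the reported TCP: about (605,285) against the markers in the scene view, just above the plug top. That explains the empty close. A safe test is to open, go 15 mm lower and close again.

>>> drive_tool --plan '[0,0,0,0,0,30,0.7,0,0,0,0,0,30,-0.2,0,0,0,0,0,30,-0.2,0,0,0,0,0,30,-0.2,0,0,0,0,0,30,-0.2,0,0,0,0,0,0,-0.2,0,0,0,0,0,-15,-0.2,0,0,0,0,0,-15,-0.2,0,0,0,0,0,-15,0.7,0,0,0,0,0,-15,0.7,0,0,0,0,0,-15,0.7,0,0,0,0,0,-15,0.7,0,0,0,0,0,-15,0.7]' --force 20

```text
t: 6.98
ee_pos: [0.4419, -0.2674, 0.0083]
ee_rot: [[0.001, 1.0, 0.006], [1.0, -0.001, -0.004], [-0.004, 0.006, -1.0]]
force: [-0.7, -0.5, 21.3]
finger_gap: 0.154
```

```bash
python3 - <<'E'
from h import *
st=ctrl.read_state();print(st['t'],st['ee_pos'],st['finger_gap'],st['force'],st['wrist_torque'],st['joints'].round(3),st['qvel'].round(3))
p=st['ee_pos'];out=[]
for n,dx,dy in(('top',12,0),('scene',0,-12)):
    S=snap(n);cv2.imwrite(f'pics/{n}_c.png',S['img']);u,v=proj(S,p).round().astype(int);u0,v0=u+dx-33,v+dy-43
    c=S['img'][v0:v0+86,u0:u0+66];c=cv2.resize((255*(c/255.)**.5).astype(np.uint8),None,fx=6,fy=6,interpolation=cv2.INTER_CUBIC)
    out.append(c)
cv2.imwrite('pics/hold4.png',np.hstack(out))
st=ctrl.read_state();print(st['t'],st['ee_pos'],st['finger_gap'],st['force'],st['wrist_torque'])
E
```

```text
6.975 [ 0.44188643 -0.2673572   0.00827143] 0.15382908821868882 [-0.65668529 -0.54808558 21.27602552] [-0.09145566 -0.00877277  0.04058156] [ 0.754  0.491 -0.385  2.009  0.285  0.685  0.188] [ 0.001 -0.005 -0.001  0.001  0.001  0.002 -0.   ]
7.075 [ 0.44171308 -0.26734218  0.0082792 ] 0.15148034398154528 [-1.26626306 -0.18763169 21.69254726] [-0.03513974  0.02960218 -0.03301849]
```

View pics/hold4.png

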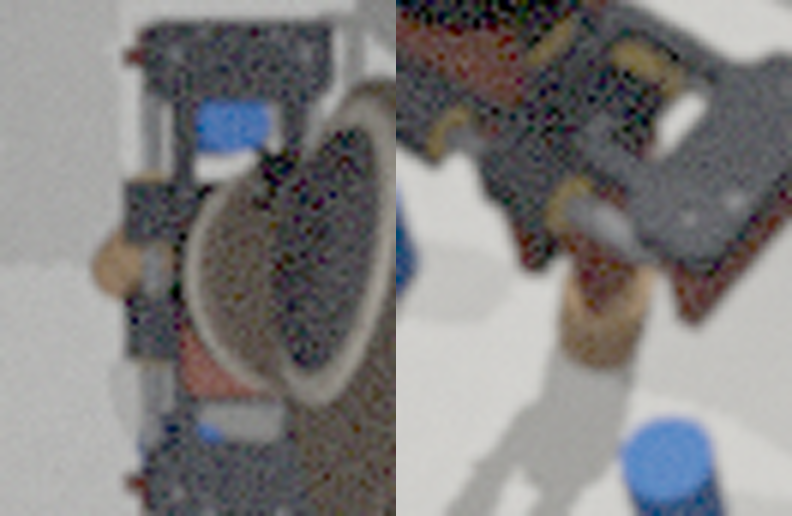

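The wrist torque is about 0 with 21 N upward, so the closed tips sit on the plug's top (42 mm) while the reported z is 8 mm. The real tips are therefore about 33 mm above the reported TCP. I'll lift, open, and lower in steps.

>>> drive_tool --plan '[0,0,0,0,0,30,0.7,0,0,0,0,0,30,-0.4,0,0,0,0,0,30,-0.4,0,0,0,0,0,30,-0.4,0,0,0,0,0,30,-0.4,0,0,0,0,0,30,-0.4,0,0,0,0,0,10,-0.4,0,0,0,0,0,0,-0.4,0,0,0,0,0,-6,-0.4,0,0,0,0,0,-6,-0.4,0,0,0,0,0,-6,-0.4]'

```text
t: 8.45
ee_pos: [0.4388, -0.2657, -0.0003]
ee_rot: [[0.001, 1.0, 0.0], [1.0, -0.001, -0.0], [-0.0, 0.0, -1.0]]
force: [0.2, 0.5, 0.7]
finger_gap: 0.698
```

Reported z is 0 with no contact, which fits the bias. I'll go down another 8 mm and close.

>>> drive_tool --plan '[0,0,0,0,0,-5,-0.4,0,0,0,0,0,-8,-0.4,0,0,0,0,0,-8,-0.4,0,0,0,0,0,-8,0.7,0,0,0,0,0,-8,0.7,0,0,0,0,0,-8,0.7,0,0,0,0,0,-8,0.7,0,0,0,0,0,-8,0.7,0,0,0,0,0,-8,0.7]'

```text
t: 9.57
ee_pos: [0.4385, -0.2657, -0.0086]
ee_rot: [[0.001, 1.0, 0.0], [1.0, -0.001, -0.0], [-0.0, 0.0, -1.0]]
force: [-0.2, 0.3, 1.5]
finger_gap: 0.312
```

Gripped, with the gap matching 27.5 mm. The plug's underside is at reported z + 8.6 mm. Next I lift it and carry it above pocket one.

>>> drive_tool --plan '[0,0,0,0,0,15,0.7,0,0,0,0,0,60,0.7,0,0,0,10,15,100,0.7,0,0,0,35,55,105,0.7,0,0,0,70,108,105,0.7,0,0,0,105,162,105,0.7,0,0,0,140,216,105,0.7,0,0,0,169,261,105,0.7,0,0,0,169,261,105,0.7,0,0,0,169,261,105,0.7,0,0,0,169,261,105,0.7,0,0,0,169,261,105,0.7]'

```text
t: 11.08
ee_pos: [0.6072, -0.0063, 0.0966]
ee_rot: [[0.003, 1.0, 0.0], [1.0, -0.003, -0.001], [-0.001, 0.0, -1.0]]
force: [0.0, 0.2, 0.3]
finger_gap: 0.312
```

```bash
python3 - <<'E'
from h import *
st=ctrl.read_state();print(st['t'],st['ee_pos'],st['finger_gap'],st['force'])
p=st['ee_pos'];c0=p+[0,0,.0086+.021]
for n in('top','scene'):
    S=snap(n,n+'_p1.png');h=cv2.cvtColor(S['img'],cv2.COLOR_BGR2HSV);u,v=proj(S,c0).round().astype(int)
    m=((h[...,0]<18)&(h[...,1]>110)&(h[...,2]>50)).astype(np.uint8);m2=np.zeros_like(m);m2[v-25:v+25,u-25:u+25]=m[v-25:v+25,u-25:u+25]
    k,l,stt,c=cv2.connectedComponentsWithStats(m2);print(n,proj(S,c0),[ (stt[i].tolist(),c[i].round(1).tolist()) for i in range(1,k) if stt[i,4]>15])
E
```

```text
11.075 [ 0.60717047 -0.00631665  0.09662443] 0.3118030141618371 [0.02054828 0.16862658 0.34971376]
top [338.19207795 199.24869912] []
scene [351.74862018 256.03830881] []
```

```bash
python3 - <<'E'
from m import *
st=ctrl.read_state();c0=st['ee_pos']+[0,0,.0296]
for n,S in(('top',t),('scene',s)):
    u,v=proj(S,c0).round().astype(int);h=cv2.cvtColor(S['img'],cv2.COLOR_BGR2HSV)
    m=np.zeros(h.shape[:2],np.uint8);w=(slice(v-25,v+25),slice(u-25,u+25));m[w]=((h[...,0]<22)&(h[...,1]>80))[w]
    k,l,stt,c=cv2.connectedComponentsWithStats(m);print(n,proj(S,c0).round(1),[(stt[i].tolist(),c[i].round(1).tolist(),cv2.mean(S['img'],(l==i).astype(np.uint8))[:3]) for i in range(1,k) if stt[i,4]>12])
a=cv2.resize(t['img'][150:250,280:400],None,fx=3.3,fy=3.3,interpolation=cv2.INTER_CUBIC)
b=cv2.resize(s['img'][200:300,290:410],None,fx=3.3,fy=3.3,interpolation=cv2.INTER_CUBIC)
o=np.hstack([a,b]);cv2.imwrite('pics/ab1.png',(255*(o/255.)**.5).astype(np.uint8))
E
```

```text
top [337.7 199.1] []
scene [352.2 255.7] [([346, 244, 13, 12, 115], [352.0, 248.8], (75.24347826086957, 96.36521739130436, 119.35652173913044))]
```

View pics/ab1.png

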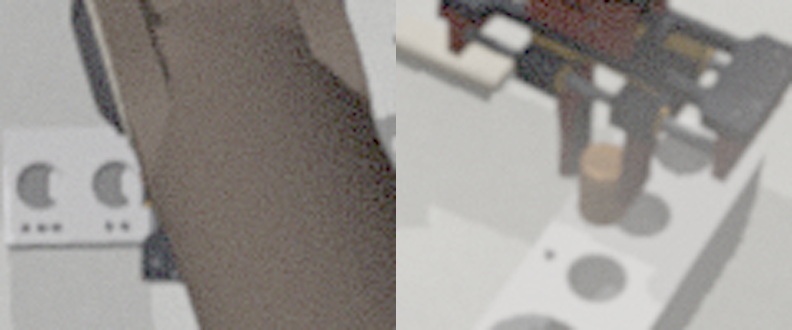

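The scene view shows the plug upright between the fingertips at (603,182) in the crop, within a pixel of the prediction. I'll lower it into pocket one.

>>> drive_tool --plan '[0,0,0,0.5,1.5,-20,0.7,0,0,0,0.5,1.5,-45,0.7,0,0,0,0.5,1.5,-55,0.7,0,0,0,0.5,1.5,-62,0.7,0,0,0,0.5,1.5,-69,0.7,0,0,0,0.5,1.5,-76,0.7,0,0,0,0.5,1.5,-81,0.7,0,0,0,0.5,1.5,-82.5,0.7,0,0,0,0.5,1.5,-82.5,0.7,0,0,0,0.5,1.5,-82.5,0.7]'

```text
t: 12.52
ee_pos: [0.6082, -0.0031, 0.0141]
ee_rot: [[0.001, 1.0, 0.001], [1.0, -0.001, -0.0], [0.0, 0.001, -1.0]]
force: [0.3, -0.1, -0.9]
finger_gap: 0.315
```

>>> drive_tool --plan '[0,0,0,-0.5,-1.5,-1,0.7,0,0,0,-0.5,-1.5,-1,0.7,0,0,0,-0.5,-1.5,-1,0.1,0,0,0,-0.5,-1.5,-1,-0.2,0,0,0,-0.5,-1.5,-1,-0.3,0,0,0,-0.5,-1.5,-1,-0.3,0,0,0,-0.5,-1.5,20,-0.3,0,0,0,-0.5,-1.5,80,-0.3,0,0,0,-0.5,-1.5,105,-0.3,0,0,0,-30,40,105,-0.3,0,0,0,-60,80,105,-0.3,0,0,0,-90,125,105,-0.3,0,0,0,-120,170,105,-0.3,0,0,0,-150,210,105,-0.3,0,0,0,-180,240.5,105,-0.3,0,0,0,-180,240.5,105,-0.3,0,0,0,-180,240.5,105,-0.3,0,0,0,-180,240.5,105,-0.3]'

```text
t: 14.78
ee_pos: [0.4289, 0.2363, 0.1188]
ee_rot: [[0.003, 1.0, 0.0], [1.0, -0.003, -0.0], [-0.0, 0.0, -1.0]]
force: [-0.5, -0.2, 0.4]
finger_gap: 0.646
```

```bash
python3 - <<'E'
from m import *
st=ctrl.read_state();print(st['t'],st['ee_pos'],st['finger_gap'],st['force'])
a=cv2.resize(t['img'][190:230,300:400],None,fx=3.9,fy=3.9,interpolation=cv2.INTER_CUBIC)
def blob(S,p,r=14):
    u,v=proj(S,p).round().astype(int);h=cv2.cvtColor(S['img'],cv2.COLOR_BGR2HSV)
    m=np.zeros(h.shape[:2],np.uint8);w=(slice(v-r,v+r),slice(u-r,u+r));m[w]=((h[...,0]<20)&(h[...,1]>80))[w]
    k,l,stt,c=cv2.connectedComponentsWithStats(m);i=1+np.argmax(stt[1:,4]) if k>1 else 0;return stt[i].tolist(),c[i].round(1)
for nm,p in(('in p1 exp top',[.6075,-.0048,.062]),('plugB',[.4279,.2376,.021])):
    print(nm)
    for S in(t,s): print('  pred',proj(S,p).round(1),blob(S,p))
# expected projected plug mask in pocket1 seated, vs observed topmost row
for S in(t,s):
    th=np.linspace(0,2*np.pi,60);e=np.array([proj(S,[.6075+.014*np.cos(x),-.0048+.014*np.sin(x),.062]) for x in th]);print('top disc seated extents',e.min(0).round(1),e.max(0).round(1))
b=cv2.resize(s['img'][240:345,300:410],None,fx=3.6,fy=3.6,interpolation=cv2.INTER_CUBIC)
cv2.imwrite('pics/p1b.png',b)
E
```

```text
14.875 [0.42868272 0.23645702 0.11871877] 0.649447593320806 [ 0.54802089  0.91313434 -0.04891419]
in p1 exp top
  pred [337.1 203.5] ([332, 199, 12, 13, 113], array([337.3, 204.7]))
  pred [350.3 277.5] ([345, 274, 12, 10, 95], array([350.5, 278.3]))
plugB
  pred [236.3 278.9] ([231, 274, 13, 11, 107], array([236.6, 279.3]))
  pred [334.  182.2] ([330, 173, 11, 20, 185], array([334.4, 182.5]))
top disc seated extents [331.1 197.6] [343.  209.4]
top disc seated extents [342.8 271.6] [357.8 283.5]
```

Plug one is seated: the blobs match the seated prediction within a pixel in both views. Now plug B.

>>> drive_tool --plan '[0,0,0,-0.5,1,-50,-0.3,0,0,0,-0.5,1,-90,-0.3,0,0,0,-0.5,1,-110,-0.3,0,0,0,-0.5,1,-120,-0.3,0,0,0,-0.5,1,-126.5,-0.3,0,0,0,-0.5,1,-126.5,-0.3,0,0,0,-0.5,1,-126.5,0.7,0,0,0,-0.5,1,-126.5,0.7,0,0,0,-0.5,1,-126.5,0.7,0,0,0,-0.5,1,-126.5,0.7,0,0,0,-0.5,1,-126.5,0.7,0,0,0,-0.5,1,-126.5,0.7]'

```text
t: 16.38
ee_pos: [0.4278, 0.2385, -0.0074]
ee_rot: [[0.001, 1.0, 0.001], [1.0, -0.001, 0.0], [0.0, 0.001, -1.0]]
force: [0.2, -1.3, 3.8]
finger_gap: 0.311
```

>>> drive_tool --plan '[0,0,0,0,0,15,0.7,0,0,0,0,0,60,0.7,0,0,0,10,-10,100,0.7,0,0,0,45,-48,105,0.7,0,0,0,85,-90,105,0.7,0,0,0,125,-132,105,0.7,0,0,0,160,-168,105,0.7,0,0,0,179,-188,105,0.7,0,0,0,179,-188,105,0.7,0,0,0,179,-188,90,0.7,0,0,0,179,-188,65,0.7,0,0,0,179,-188,50,0.7,0,0,0,179,-188,43,0.7,0,0,0,179,-188,36,0.7,0,0,0,179,-188,30,0.7,0,0,0,179,-188,25,0.7,0,0,0,179,-188,22.5,0.7,0,0,0,179,-188,22.5,0.7,0,0,0,179,-188,22.5,0.7]'

```text
t: 18.75
ee_pos: [0.6067, 0.0504, 0.0151]
ee_rot: [[0.001, 1.0, 0.0], [1.0, -0.001, 0.0], [0.0, 0.0, -1.0]]
force: [0.4, -0.4, -0.4]
finger_gap: 0.314
```

>>> drive_tool --plan '[0,0,0,0,0,-1,0.7,0,0,0,0,0,-1,0.1,0,0,0,0,0,-1,-0.2,0,0,0,0,0,-1,-0.3,0,0,0,0,0,-1,-0.3,0,0,0,0,0,20,-0.3,0,0,0,0,0,80,-0.3,0,0,0,0,0,120,-0.3,0,0,0,-40,40,120,-0.3,0,0,0,-80,80,120,-0.3,0,0,0,-120,120,120,-0.3,0,0,0,-150,150,120,-0.3,0,0,0,-150,150,120,-0.3,0,0,0,-150,150,120,-0.3]'

```text
t: 20.5
ee_pos: [0.4573, 0.2001, 0.1359]
ee_rot: [[0.001, 1.0, 0.002], [1.0, -0.001, -0.0], [-0.0, 0.002, -1.0]]
force: [0.0, 0.2, 0.4]
finger_gap: 0.653
```

```bash
cat > key.py <<'E'
from m import *
def blob(S,p,r=14):
    u,v=proj(S,p).round().astype(int);h=cv2.cvtColor(S['img'],cv2.COLOR_BGR2HSV)
    m=np.zeros(h.shape[:2],np.uint8);w=(slice(v-r,v+r),slice(u-r,u+r));m[w]=((h[...,0]<20)&(h[...,1]>80))[w]
    k,l,stt,c=cv2.connectedComponentsWithStats(m);i=1+np.argmax(stt[1:,4]) if k>1 else 0;return stt[i].tolist(),c[i].round(1)
def wire(S,im,x,y,z,yaw,u0,v0,k,col):
    R=np.array([[np.cos(yaw),-np.sin(yaw)],[np.sin(yaw),np.cos(yaw)]])
    P=lambda q:tuple(((proj(S,[*(R@q[:2]+[x,y]),z+q[2]])-[u0,v0]+.5)*k).round().astype(int).tolist())
    c=[(-.017,-.006),(.017,-.006),(.017,.006),(-.017,.006)]
    for i in range(4):
        a,b=np.array(c[i]),np.array(c[(i+1)%4])
        for h in(.035,.071): cv2.line(im,P([*a,h]),P([*b,h]),col,1)
        cv2.line(im,P([*a,.035]),P([*a,.071]),col,1)
    th=np.linspace(0,2*np.pi,40)
    cv2.polylines(im,[np.array([P([.026*np.cos(q),.026*np.sin(q),.035]) for q in th])],True,col,1)
E
python3 - <<'E'
from key import *
st=ctrl.read_state();print(st['t'],st['ee_pos'],st['finger_gap'])
for p in([.6075,-.0048,.062],[.6065,.0499,.062]):
    for S in(t,s): print('plug pred',proj(S,p).round(1),blob(S,p,9))
rows=[]
for yaws in((None,115),(125,135)):
    r=[]
    for yw in yaws:
        for S in(t,s):
            u,v=proj(S,[.426,-.007,.045]).round().astype(int);u0,v0=u-16,v-20;k=6 if 0 else 6
            c=cv2.resize((255*(S['img'][v0:v0+40,u0:u0+32]/255.)**.6).astype(np.uint8),None,fx=k,fy=k,interpolation=cv2.INTER_CUBIC)
            if yw: wire(S,c,.426,-.007,.004,np.radians(yw),u0,v0,k,(0,255,255))
            r.append(c)
    rows.append(np.hstack(r))
cv2.imwrite('pics/key1.png',np.vstack(rows))
E
```

```text
20.6 [0.4575555  0.19942071 0.13528996] 0.6481269165163358
plug pred [337.1 203.5] ([332, 199, 12, 13, 117], array([337.2, 204.9]))
plug pred [350.3 277.5] ([345, 273, 12, 11, 100], array([350.4, 278.1]))
plug pred [313.8 203.8] ([309, 200, 12, 12, 115], array([314.9, 205.2]))
plug pred [364.1 258.3] ([358, 256, 12, 9, 90], array([363.8, 259.9]))
```

View pics/key1.png

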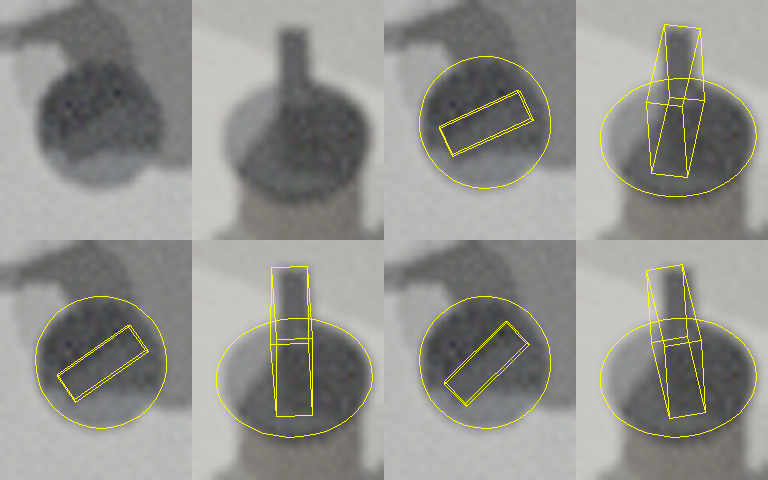

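The scene view fits a tab yaw of about 123°, and the flange matches (426,−7). Both plug blobs sit at the seated height. The jaws go perpendicular to the tab, a +33° turn, and gripping will square the key.

>>> drive_tool --plan '[0,0,11,-10,-60,0,-0.3,0,0,22,-20,-120,0,-0.3,0,0,33,-31,-175,0,-0.3,0,0,33,-31,-207,0,-0.3,0,0,33,-31,-207,0,-0.3,0,0,33,-31,-207,-40,-0.3,0,0,33,-31,-207,-65,-0.3,0,0,33,-31,-207,-65,-0.3,0,0,33,-31,-207,-65,-0.3]' --force 20

```text
t: 21.72
ee_pos: [0.4263, -0.0061, 0.0706]
ee_rot: [[-0.544, 0.839, 0.001], [0.839, 0.544, 0.0], [-0.0, 0.001, -1.0]]
force: [0.7, 0.8, -0.7]
finger_gap: 0.646
```

>>> drive_tool --plan '[0,0,0,0,-0.5,-30,-0.3,0,0,0,0,-0.5,-50,-0.3,0,0,0,0,-0.5,-60.5,-0.3,0,0,0,0,-0.5,-60.5,-0.3,0,0,0,0,-0.5,-60.5,0.4,0,0,0,0,-0.5,-60.5,1,0,0,0,0,-0.5,-60.5,1,0,0,0,0,-0.5,-60.5,1,0,0,0,0,-0.5,-60.5,1,0,0,0,0,-0.5,-60.5,1,0,0,0,0,-0.5,-60.5,1,0,0,0,0,-0.5,-60.5,1]' --force 20

```text
t: 23.22
ee_pos: [0.4256, -0.0071, 0.0094]
ee_rot: [[-0.544, 0.839, 0.0], [0.839, 0.544, -0.0], [-0.0, 0.0, -1.0]]
force: [0.5, 0.2, 1.4]
finger_gap: 0.135
```

Tab gripped flat, at 11.9 mm. I'll firm up the grip, lift, carry it above the hub and turn −31.4°.

>>> drive_tool --plan '[0,0,0,0,0,0,1,0,0,0,0,0,10,1,0,0,0,0,0,40,1,0,0,0,0,0,80,1,0,0,0,10,-4,85,1,0,0,-8,50,-20,85,1,0,0,-16,95,-38,85,1,0,0,-24,140,-56,85,1,0,0,-31.4,184.5,-73.7,85,1,0,0,-31.4,184.5,-73.7,85,1,0,0,-31.4,184.5,-73.7,85,1,0,0,-31.4,184.5,-73.7,60,1,0,0,-31.4,184.5,-73.7,60,1,0,0,-31.4,184.5,-73.7,60,1]' --force 50

```text
t: 24.98
ee_pos: [0.6097, -0.0805, 0.07]
ee_rot: [[-0.028, 1.0, 0.0], [1.0, 0.028, -0.0], [-0.0, 0.0, -1.0]]
force: [-0.4, -0.7, 0.0]
finger_gap: 0.136
```

```bash
python3 - <<'E'
from key import *
st=ctrl.read_state();p=st['ee_pos'];print(st['t'],p,st['ee_rot'].round(3).tolist(),st['finger_gap'],st['force'])
x,y,z=p[0],p[1],p[2]-.0054
r=[]
for S in(t,s):
    u,v=proj(S,[.61,-.081,.08]).round().astype(int);u0,v0=u-32,v-40;k=6
    c=cv2.resize((255*(S['img'][v0:v0+84,u0:u0+64]/255.)**.6).astype(np.uint8),None,fx=k,fy=k,interpolation=cv2.INTER_CUBIC)
    d=c.copy();wire(S,c,x,y,z,np.arctan2(st['ee_rot'][1,1],st['ee_rot'][0,1])+np.pi/2,u0,v0,k,(0,255,255))
    pr=lambda q:tuple(((proj(S,q)-[u0,v0]+.5)*k).round().astype(int).tolist())
    th=np.linspace(0,6.28,40);cv2.polylines(c,[np.array([pr([.61+.033*np.cos(a),-.0808+.033*np.sin(a),.055]) for a in th])],True,(0,255,0),1)
    r.append((d,c))
cv2.imwrite('pics/hub1.png',np.hstack([r[1][0],r[1][1]]));cv2.imwrite('pics/hub1t.png',r[0][1])
E
```

```text
25.075 [ 0.61033157 -0.08067932  0.07039164] [[-0.027, 1.0, 0.001], [1.0, 0.027, -0.0], [-0.0, 0.001, -1.0]] 0.13010373551433785 [-0.17210114 -0.29062638 -0.205325  ]
```

View pics/hub1.png

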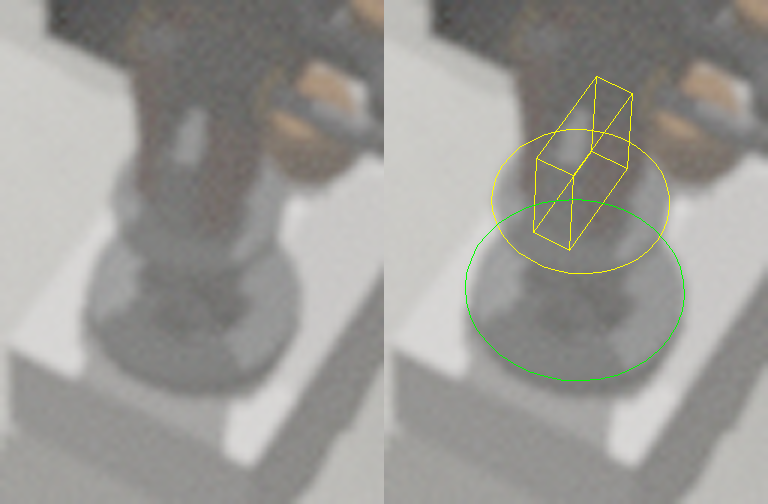

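The hub circle and flange overlay fit within about a pixel. The key is over the slot with its bottom about 10 mm above the mouth. I'll probe down to about 7 mm inside the slot, short of the plunger, watching the force.

>>> drive_tool --plan '[0,0,0,0,0,-4,1,0,0,0,0,0,-8,1,0,0,0,0,0,-10,1,0,0,0,0,0,-12,1,0,0,0,0,0,-14,1,0,0,0,0,0,-14,1]'

```text
t: 25.82
ee_pos: [0.6099, -0.0808, 0.0551]
ee_rot: [[-0.027, 1.0, -0.0], [1.0, 0.027, 0.0], [0.0, -0.0, -1.0]]
force: [1.3, 0.2, -0.4]
finger_gap: 0.137
```

It's 5 mm inside the slot with no force, so it has meshed. I'll press on against the spring.

>>> drive_tool --plan '[0,0,0,0,0,-4,1,0,0,0,0,0,-8,1,0,0,0,0,0,-12,1,0,0,0,0,0,-16,1,0,0,0,0,0,-20,1,0,0,0,0,0,-23,1,0,0,0,0,0,-23,1,0,0,0,0,0,-23,1]' --force 60

```text
t: 26.82
ee_pos: [0.6101, -0.081, 0.0327]
ee_rot: [[-0.027, 1.0, 0.0], [1.0, 0.027, -0.0], [-0.0, 0.0, -1.0]]
force: [-1.5, -0.7, 7.3]
finger_gap: 0.133
```

>>> drive_tool --plan '[0,0,0,0,0,-1,1,0,0,0,0,0,-2,1,0,0,0,0,0,-3,1,0,0,0,0,0,-4,1,0,0,0,0,0,-4,1,0,0,0,0,0,-4,1]'

```text
t: 27.58
ee_pos: [0.6103, -0.081, 0.0304]
ee_rot: [[-0.027, 1.0, 0.001], [1.0, 0.027, -0.001], [-0.001, 0.001, -1.0]]
force: [-7.5, -0.5, 20.0]
finger_gap: 0.134
```

The force rose to 20 N exactly at the predicted flush height (reported z 30.4 mm), so the flange is on the hub. One last look.

>>> drive_tool --plan '[0,0,0,0,0,0,1,0,0,0,0,0,0,1,0,0,0,0,0,0,1,0,0,0,0,0,0,1]'

```text
t: 28.08
ee_pos: [0.6103, -0.081, 0.0304]
ee_rot: [[-0.027, 1.0, 0.001], [1.0, 0.027, -0.001], [-0.001, 0.001, -1.0]]
force: [-7.2, -0.6, 19.5]
finger_gap: 0.134
```

```bash
python3 - <<'E'
from key import *
st=ctrl.read_state();print(st['t'],st['ee_pos'],st['finger_gap'],st['force'],st['wrist_torque'])
for p in([.6075,-.0048,.062],[.6065,.0499,.062]):print(proj(s,p).round(1),blob(s,p,9))
c=cv2.resize((255*(s['img'][225:345,275:415]/255.)**.6).astype(np.uint8),None,fx=5,fy=5,interpolation=cv2.INTER_CUBIC)
cv2.imwrite('pics/fin.png',c)
E
```

```text
28.175 [ 0.61026251 -0.08098599  0.03033416] 0.1332739608138807 [-7.02760307 -0.92084511 21.12184631] [0.21798446 1.6491709  0.07714106]
[350.3 277.5] ([353, 276, 4, 5, 13], array([354.9, 278.4]))
[364.1 258.3] ([358, 255, 13, 10, 85], array([364.1, 259.6]))
```

View pics/fin.png

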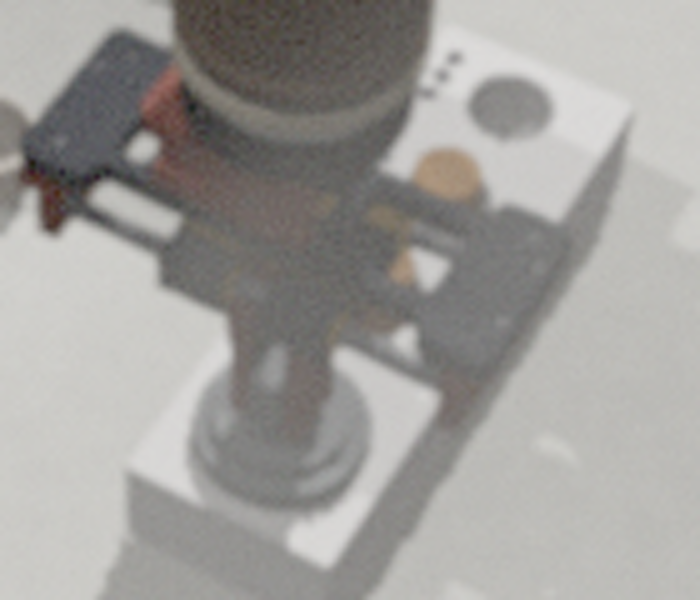

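The picture shows the flange concentric and down on the hub, with both plugs in their pockets. I'll relieve the 7 N side load and press slightly more, to confirm it cannot go lower.

>>> drive_tool --plan '[0,0,0,-1,0,-0.5,1,0,0,0,-2,0,-1,1,0,0,0,-2,0,-1,1,0,0,0,-2,0,-1,1,0,0,0,-2,0,-1,1]'

```text
t: 28.8
ee_pos: [0.6103, -0.081, 0.0303]
ee_rot: [[-0.027, 1.0, 0.005], [1.0, 0.027, -0.001], [-0.001, 0.005, -1.0]]
force: [-4.1, -0.3, 22.2]
finger_gap: 0.136
```

>>> drive_tool --plan '[0,0,0,1,0,0,1,0,0,0,1.5,0,0,1,0,0,0,1.5,0,0,1,0,0,0,1.5,0,0,1]'

```text
t: 29.3
ee_pos: [0.6103, -0.081, 0.0302]
ee_rot: [[-0.027, 1.0, 0.002], [1.0, 0.027, -0.001], [-0.001, 0.002, -1.0]]
force: [-8.0, -0.5, 25.6]
finger_gap: 0.133
```

```bash
python3 - <<'E'
from h import *
st=ctrl.read_state();print(st['t'],st['ee_pos'],st['ee_rot'][:,2],st['finger_gap'],st['force'],st['qvel'].round(4))
print(sign_off())
E
```

```text
29.3 [ 0.61029855 -0.08104453  0.0302314 ] [ 0.0020781  -0.00116241 -0.99999717] 0.13304221276051298 [-7.9544045  -0.49085425 25.55050888] [ 0.0012  0.0007  0.0007  0.0008  0.0004 -0.0004 -0.0007]
the job is handed in; nothing more can be done
None
```

The job is done and handed in at t = 29.3 s. Both plugs were placed first, one in pocket one and then the other in pocket two, each let go. I then took the key from its cup, turned it about −31° to match the slot, and pressed it home. The arm still held it down at hand-in.

**Last checks**
- **Plugs:** after release, both showed at the seated height in both cameras, within about 1.6 pixels. In the last look plug one was partly hidden by the gripper, so only plug two was measured again.
- **Key:** it entered the slot without force and met the spring. At the predicted flush height the force rose to 20 N, and more push moved it only 0.1–0.2 mm. The last picture shows the flange concentric on the hub.
- **Pose at hand-in:** the arm was pressing with about 26 N, with a tilt of about 0.1°.

**What failed or disagreed**
- **Missed grasps:** the first three closes on plug A missed, because the fingertips sit about 33 mm higher than the reported TCP. One of them pressed about 21 N on the plug's top. I then worked from relative heights.
- **Side load:** about 8 N of sideways force remains on the key. Shifting to relieve it tilted the key slightly, so I mostly shifted back.
- **Other objects:** I did not measure the saucer, perch, cuttlebone or drinker again. No move was planned near them.

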